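Let the waiting corks into the cork bin

TASK

Press the red lever of the copper-lidded cork bin right down and hold it there until both corks waiting on its chute have rolled in, then let the lever come up slowly so that the lid closes fully without slamming, and finish clear of everything. Work only the lever: do not touch the lid or the corks with the robot, keep the grey cap bin shut, and leave everything else where it is.

Things in the scene. Friction and masses are not known exactly. Their poses are not given: they have to be found in the camera images.
- cork_bin: The cork bin: Open box 110 (x) x 130 (y) x 148 mm high, walls 6 mm, hinged flat lid on top, red lever pad standing out of its -x side; at +x a 95 mm long chute slopes down to the rim. Brown wood, copper lid. Fixed; stands left or right of the cap bin. Origin: centre of its underside; x points away from the lever towards the chute, z up.
- cork_bin_in (a point): Centre of the cork bin's inner floor, 6 mm above its underside.
- cork_lever (a joint): The red-padded cork bin's lever, angle in rad: 0 = up at rest, grows as the pad is pushed down, stop at 0.60. The arm rises 0.25 rad above level at rest and dips 0.35 rad below level at the stop; the pad sinks 59 mm. Its push-back is the lid's weight, about 2 to 6 N at the pad (hard at the stop); it follows a rising finger up by itself.
- cork_pad_top (a point): Centre of the top face of the red pad (36 mm along the arm x 34 mm wide, 10 mm thick); moves with the lever, about 140 mm above the table at rest.
- cork_pivot (a point): The middle of the red-padded lever's axis, which runs level along the bin's y through (-63, 0, 110) mm in the bin's frame; the pad's top centre is 100 mm out along the arm and 7 mm above the arm's centre line.
- cork_lid (a joint): Opening angle of the copper lid in rad: 0 = shut, 0.84 = fully open. Linked to the lever: lid angle = 1.4 x lever angle. Nothing but the lever holds it up: let go, it falls and slams; it is lightly damped.
- cork_lid_edge (a point): The copper lid: plate 116 x 132 x 6 mm, hinged on the lever side of the bin 152 mm above the table, with a 38 mm upright lip at its far edge which holds the corks back on the chute. This point: top of the plate at the middle of its far edge. Open, its edge reaches 0.27 m above the table.
- cork1: Wine cork, cylinder 24 mm diameter x 46 mm, 10 g, lying across the chute against the lid's lip. Origin at its centre, y along its axis. It rolls into the bin by itself once the lid is up by about 0.3 rad.
- cork2: Second cork, same, lying behind the first on the chute.
- cap_bin: The cap bin, to be left shut: Open box 110 (x) x 130 (y) x 148 mm high, walls 6 mm, hinged flat lid on top, blue lever pad standing out of its -x side; at +x a 95 mm long chute slopes down to the rim. Grey, aluminium lid. Fixed. Origin: centre of its underside; x points away from the lever towards the chute, z up.
- cap_lever (a joint): The blue-padded cap bin's lever, angle in rad: 0 = up at rest, 0.60 = down; same mechanism.
- cap_lid (a joint): Opening angle of the cap bin's lid in rad, 0 = shut.
- cap1: Dark metal screw cap, 28 mm diameter x 46 mm, lying on the cap bin's chute. Origin at its centre.
- cap2: Second screw cap, same.
- wine_bottle: Standing green wine bottle, 74 mm diameter, 290 mm tall, loose. Origin under its centre.
- wine_glass: Standing wine glass, 76 mm diameter, 175 mm tall, loose. Origin under its centre.
- stopper_jar: Small amber jar, 60 mm diameter, 75 mm tall, loose, standing in front of and between the bins. Origin under its centre.
- corkscrew: T-shaped corkscrew lying flat: wooden handle 110 mm long, 22 mm thick, steel screw to one side, loose. Origin under the handle's centre.
- spittoon: Open steel pot, 110 mm diameter, 100 mm tall, loose. Origin under its centre.
Things that resemble listed ones, but are neither listed nor needed, are in the scene too. Leave any green or purple look-alike of the cork2 alone. Leave any pink look-alike of the cork1 alone.

How it is judged:
By the outcome, as a careful person would: the job done as asked, in the order asked, and still so for the second after the job is handed in, with the robot touching nothing.
It also fails if it takes over 42 s, if anything falls off the work surface, if the arm or the gripper's body presses on something with over 40 N, if the wrist force passes 120 N, or if a joint passes its speed limit or range.

ROBOT

A 7-joint arm with a two-finger parallel gripper is mounted at the origin on the work surface. World frame = base frame: x ahead of the robot, y to its left, z up, the work surface at z = 0. Lengths are in m, angles in rad, forces in N, time in s.
With the tool pointing down it reaches from about 0.425 to 0.925 m from the base axis. Payload 6.8 kg.
Tool frame: the origin (TCP) lies between the finger pads; the fingertips stand 14 mm ahead of it and the grasp point (between the pads) lies 5 mm behind it; z points along the fingers, y is the line along which they close (so a half turn about z gives the same grasp; the last joint's range is limited). The gripper opens to 85 mm and grips with 20 to 120 N. Pads are 22 mm wide; open, the fingers measure 114 mm over their backs; the gripper's body (76 mm by 85 mm) begins 54 mm behind the grasp point. The pads swing forward as they close: fully open they stand 13 mm farther back than shut.
Start: joints at [1.221, 0.477, 0.022, 1.555, -0.011, 1.109, -0.083], TCP at [0.162, -0.655, 0.245] pointing down, gripper open.
Joint ranges: [-2.96, 2.96], [-0.34, 2.1], [-1.41, 1.46], [0.24, 2.44], [-1.37, 4.51], [0.17, 1.92], [-2.96, 2.96]. Speed limits (rad/s): [2.39, 2.39, 3.14, 3.14, 3.14, 3.14, 3.14].

INTERFACE

Orientations are given as a rotation vector (axis times angle).
In Python, from bench import r, eyes, ticket gives the robot as it stands. The module is installed in compiled form; this text tells all that it offers.
- The arm moves only by the tool arm_command, never from a script. Its argument "plan" is text: rows parted by semicolons, each of 4 numbers parted by spaces: the shift along the tool's x, y, z in m, then the turn about the tool's z in degrees. In form: tx ty tz yaw; .... A call has 1 to 20 rows; each row shifts and turns the commanded pose from where the row before left it, along the tool's axes as they then stand; what a row does not reach is not made up. A row lasts 1/8 s, in which the tool goes at most 62.5 mm and 10.7 degrees, less where a joint would pass 70% of its speed; a pose out of reach is approached as far as the arm can. A call is refused whole if a number of a shift passes 0.0625 or a number of a turn 10.7, either way. A call with a gripper value outside its range is refused whole. "hand" is the closure, from -1 (fully open) to 1 (shut), set as the call begins (left out, the last holds). The fingers move at their own pace and stop on an object; "grip_force" is the grip in N (left out, the last holds). Time passes only in rows, so rows that do not move let the fingers close. It gives the time, the measured TCP pose, the force, the opening and the grip force at its end, in the units of the state.
- r.get_obs(): the state, without advancing time (a new reading comes with each control period).
- eyes.grab_frame(name): name is "scene" or "side" or "wrist"; returns (picture, depth): 384x512x3 uint8, red, green, blue; 384x512 float32, m along the optical axis (not along the pixel's ray), 0 where there is no reading.
- eyes.calibration(name): a dict with "fov_y" (degrees; the focal length in pixels is half the picture's height over the tangent of half this angle, whatever the lens; pixels are square), "cx", "cy" (the principal point, pixels), "origin" and "attitude" of the camera in the world; the wrist camera has in their place "tool_from_camera" (4x4, takes a point from camera to tool coordinates, whose origin is the TCP and whose axes are the flange's). Camera axes: x right, y up, looking along -z (the intrinsics and any distortion apply to the point x, -y, -z); pixel columns grow to the right and rows downward; lengths in m; the calibration is good to about 2 mm. A picture is of the moment at which its call begins: read the wrist's pose just before it. calibration takes no time and is no camera call.
- ticket.hand_in(): hands the job in; it is judged then, once.
The state is a dict: "clock": time; "joints": joint angles; "qvel": joint speeds; "tau": joint torques, N m; "tcp_pos": TCP position; "orientation": TCP orientation; "contact_force": force on the tool from outside, world axes, zero at the start; "moment": the same for the moment, N m; "grip_width": finger opening in m; "gripper_force": force on a finger pad.
Only numpy, scipy, OpenCV 4.12 (cv2) and the standard library are available. Lean on these libraries where they do the work, as an engineer would, in place of code of your own. Each camera call takes 0.05 s, during which the arm holds its last target. There are 200 camera calls.

## Working session

There is one attempt and no reset: what is moved stays moved. The work goes in short steps, Python scripts to look and compute and a tool call to move; the robot and the scene stay as the last step left them, time stands still between calls to the robot, and variables do not carry over. Pictures are saved under pics/ and viewed, at most 10 in all, crops included, and the job is handed in when it is done.

Besides the shell and the picture viewer there is one more tool, called after "Request:" by a JSON object that holds its "method" and its "body". arm_command: Moves the arm, as the interface text tells. Its arguments: {"type":"object","properties":{"plan":{"type":"string"},"hand":{"type":"number"},"grip_force":{"type":"number"}},"required":["plan"]}

```bash
mkdir -p pics
cat > h.py <<'E'
import numpy as np, cv2
from bench import r, eyes, ticket
from scipy.spatial.transform import Rotation as R
def cam(n):
    c=eyes.calibration(n); return c
def snap(n,f):
    im,d=eyes.grab_frame(n); np.savez(f'pics/{f}.npz',im=im,d=d); cv2.imwrite(f'pics/{f}.png',im[:,:,::-1]); return im,d
E
python3 - <<'E'
from h import *
for n in ('scene','side','wrist'):
    print(n,cam(n))
a,_=snap('scene','s0'); b,_=snap('side','d0')
print(r.get_obs())
E
```

```text
scene {'fov_y': 44.30343523252465, 'cx': 260.76820153612107, 'cy': 192.4929123938366, 'origin': array([1.17487766, 0.40443694, 1.33872054]), 'attitude': array([0.33536791, 0.58028629, 2.08322423])}
side {'fov_y': 48.746410078377636, 'cx': 255.01086430660925, 'cy': 193.7090370214771, 'origin': array([ 0.26554889, -0.78857019,  1.18814911]), 'attitude': array([ 0.66284452, -0.11030806, -0.32378356])}
wrist {'fov_y': 71.81504665922196, 'cx': 256.7415148074097, 'cy': 189.93788155026937, 'tool_from_camera': array([[-8.22659024e-04,  9.58582361e-01,  2.84814292e-01,
         7.16911299e-02],
       [ 9.99999638e-01,  7.27260619e-04,  4.40706556e-04,
        -2.96648952e-04],
       [ 2.15319312e-04,  2.84814551e-01, -9.58582612e-01,
        -1.28528148e-01],
       [ 0.00000000e+00,  0.00000000e+00,  0.00000000e+00,
         1.00000000e+00]])}
{'clock': 0.1, 'joints': array([ 1.22088344,  0.47777386,  0.02230976,  1.55632819, -0.01148989,
        1.10930775, -0.0831001 ]), 'qvel': array([-0.00037257, -0.00176725,  0.00145134, -0.00355747, -0.00185694,
        0.0017074 ,  0.00049675]), 'tau': array([ 5.01525152e-03, -5.97765577e+01,  1.61397178e+00, -2.81957567e+01,
        1.28552175e-02,  5.05752687e-03, -2.02732167e-05]), 'tcp_pos': array([ 0.16152512, -0.65486878,  0.24439475]), 'orientation': array([-3.11700136e+00, -3.78797993e-01,  5.03843921e-04]), 'contact_force': array([-0.18491043,  0.22301594, -0.86642895]), 'moment': array([ 0.00509958,  0.03466028, -0.00619799]), 'gripper_force': 0.0, 'grip_width': 0.08516102174377652}
```

View pics/s0.png

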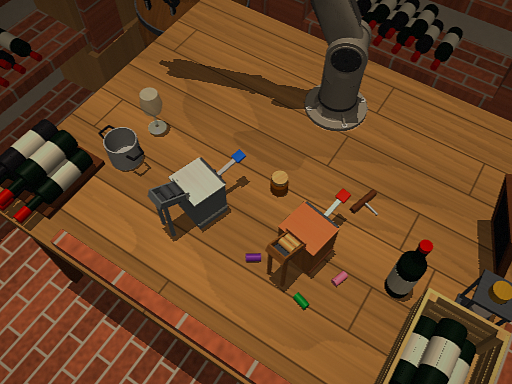

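View pics/d0.png

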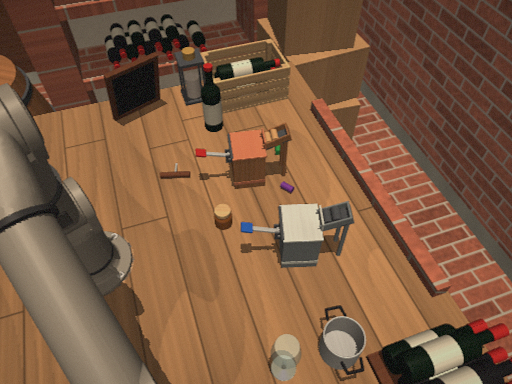

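Scene: red pad (343,196) belongs to the copper-lidded bin (308,228) with two corks at about (290,243). Side: red pad (203,153). Candidates that could be confused with it: the blue pad of the cap bin (239,156), the bottle's red top (425,246), and rack bottles' red tops at (25,210). The loose green (301,300), purple (253,257) and pink (340,278) corks are look-alikes to leave alone. I choose the red pad at (343,196).

```bash
cat >> h.py <<'E'
def ray(n,u,v):
    c=cam(n); f=192/np.tan(np.radians(c['fov_y']/2))
    return np.array(c['origin']),R.from_rotvec(c['attitude']).as_matrix(),np.stack([(np.asarray(u)-c['cx'])/f,-(np.asarray(v)-c['cy'])/f,-np.ones(np.shape(u))],-1)
def deproj(n,d,u,v):
    o,M,k=ray(n,u,v); return o+(k*d[v,u][...,None])@M.T
def onz(n,u,v,z):
    o,M,k=ray(n,u,v); w=k@M.T; return o+w*((z-o[2])/w[...,2])[...,None]
E
python3 - <<'E'
from h import *
np.set_printoptions(precision=4,suppress=True)
boxes={'scene':('s0',(325,180,360,215),(270,195,345,260)),'side':('d0',(190,142,212,162),(225,122,272,165))}
for n,(f,bp,bl) in boxes.items():
    z=np.load(f'pics/{f}.npz'); im,d=z['im'],z['d']; h=cv2.cvtColor(im,cv2.COLOR_RGB2HSV)
    H,S,V=h[...,0].astype(int),h[...,1],h[...,2]
    print(n,'colour pad/lid',h[196,343] if n=='scene' else h[153,201],h[228,308] if n=='scene' else h[145,247])
    def pts(m,b):
        k=np.zeros_like(m);k[b[1]:b[3],b[0]:b[2]]=m[b[1]:b[3],b[0]:b[2]]
        v,u=np.nonzero(k&(d>0)); return u,v,deproj(n,d,u,v)
    u,v,P=pts(((H<4)|(H>176))&(S>200)&(V>120),bp)
    print('pad n',len(u),'px',u.mean(),v.mean(),'mean',P.mean(0),'z pct',np.percentile(P[:,2],[5,50,95]))
    t=P[:,2]>np.median(P[:,2])-.012
    print(' minrect',cv2.minAreaRect((P[t,:2]*1000).astype(np.float32)))
    u,v,P=pts((H>=4)&(H<=16)&(S>120),bl)
    t=(P[:,2]>.145)&(P[:,2]<.165); print('lid n',t.sum(),P[t].mean(0),'minrect',cv2.minAreaRect((P[t,:2]*1000).astype(np.float32)))
    # tall things map
    v,u=np.nonzero(d>0)
    P=deproj(n,d,u,v)
    print('table z',np.median(P[(abs(P[:,2])<.02)][:,2]))
z=np.load('pics/s0.npz');d=z['d']
for nm,(u,v) in dict(bottletop=(425,246),jar=(279,175),cap_pad=(239,156),handle=(366,200),cork=(288,241),lip=(296,246),pivot=(328,212),box=(455,310),lantern=(500,290),board=(498,230)).items(): print(nm,deproj('scene',d,np.array(u),np.array(v)))
im=cv2.resize(z['im'][170:290,250:410,::-1],None,fx=5,fy=5,interpolation=cv2.INTER_CUBIC); cv2.imwrite('pics/crop.png',im)
E
```

```text
scene colour pad/lid [  3 235 182] [ 11 189 182]
pad n 113 px 342.7699115044248 195.1504424778761 mean [0.4212 0.229  0.1419] z pct [0.1367 0.1418 0.1472]
 minrect ((420.2607727050781, 228.91220092773438), (31.179420471191406, 35.13572311401367), 78.22419738769531)
lid n 1554 [0.576  0.2011 0.1552] minrect ((589.0840454101562, 195.70025634765625), (132.84678649902344, 140.54327392578125), 78.57006072998047)
table z 0.0003358764076242249
side colour pad/lid [  1 200 191] [  9 159 213]
pad n 47 px 200.04255319148936 152.36170212765958 mean [0.4181 0.2233 0.1435] z pct [0.139  0.1435 0.148 ]
 minrect ((419.30145263671875, 223.84454345703125), (28.810630798339844, 29.73543930053711), 78.1988525390625)
lid n 972 [0.5773 0.1905 0.1562] minrect ((583.1743774414062, 195.23291015625), (137.0450897216797, 130.3301544189453), 80.25872802734375)
table z 0.0016102545054013095
bottletop [0.5342 0.4877 0.2916]
jar [0.4251 0.012  0.0758]
cap_pad [ 0.4716 -0.11    0.1405]
handle [0.3183 0.2832 0.0187]
cork [0.6596 0.179  0.1863]
lip [0.6587 0.204  0.1822]
pivot [0.4863 0.2171 0.1248]
box [0.5705 0.6365 0.14  ]
lantern [0.5066 0.6946 0.2297]
board [0.2478 0.665  0.0985]
```

View pics/crop.png

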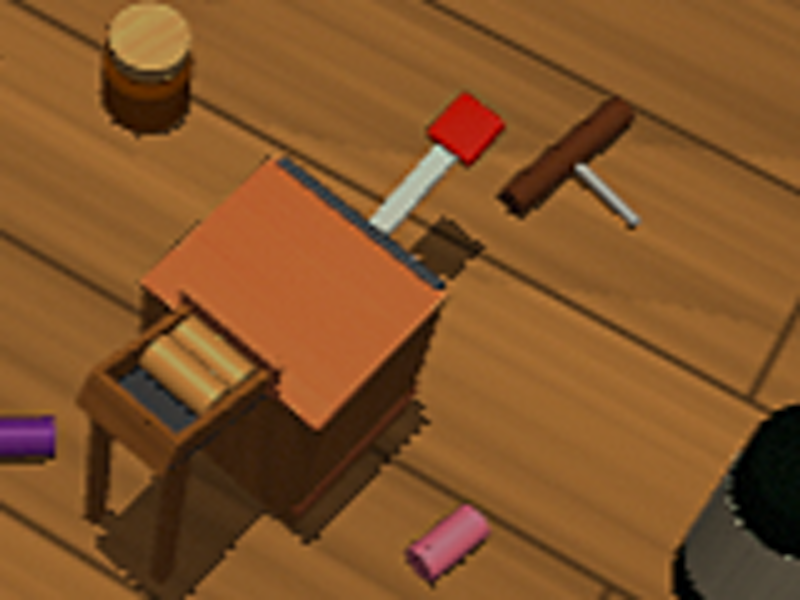

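Crop confirmed: the red pad (465,128) sits on the copper-lidded bin's lever. Two tan corks lie on its chute (200,365) behind the lip. Pad top is about (0.420, 0.226, 0.141). I'll raise, retract and arc over at TCP z of about 0.33.

Request:
{"method": "arm_command", "body": {"plan": "0 0 -0.03 0;0 0 -0.03 0;0 0 -0.03 0;0 -0.044 0 0;0 -0.044 0 0;0 -0.044 0 0;0 -0.044 0 0;0.052 -0.003 0 -6;0.052 -0.003 0 -6;0.052 -0.003 0 -6;0.052 -0.003 0 -6;0.052 -0.003 0 -6;0.052 -0.003 0 -6;0.052 -0.003 0 -6;0.052 -0.003 0 -6;0.052 -0.003 0 -6;0.052 -0.003 0 -6;0.052 -0.003 0 -6;0.052 -0.003 0 -6", "hand": 1, "grip_force": 30}}

```text
clock: 2.48
tcp_pos: [0.4944, -0.0338, 0.335]
orientation: [-2.297, -2.143, 0.0]
contact_force: [-0.3, 1.3, -0.6]
grip_width: 0.0002
gripper_force: 0.0
```

Request:
{"method": "arm_command", "body": {"plan": "0.052 -0.003 0 -6;0.052 -0.003 0 -6;0.052 -0.003 0 -6;0.052 -0.003 0 -6;0.052 -0.003 0 -6;0 0 0 0;0 0 0 0"}}

```text
clock: 3.35
tcp_pos: [0.4445, 0.2167, 0.335]
orientation: [1.669, 2.661, -0.001]
contact_force: [-0.1, 0.4, -0.1]
grip_width: -0.0003
gripper_force: 0.0
```

```bash
cat >> h.py <<'E'
def wrist(f):
    o=r.get_obs(); im,d=snap('wrist',f)
    T=np.array(cam('wrist')['tool_from_camera']); M=R.from_rotvec(o['orientation']).as_matrix()
    c=cam('wrist'); F=192/np.tan(np.radians(c['fov_y']/2))
    def pt(u,v):
        k=np.stack([(u-c['cx'])/F,-(v-c['cy'])/F,-np.ones(np.shape(u))],-1)*d[v,u][...,None]
        return o['tcp_pos']+(k@T[:3,:3].T+T[:3,3])@M.T
    return o,M,im,d,pt
E
python3 - <<'E'
from h import *
np.set_printoptions(precision=4,suppress=True)
o,M,im,d,pt=wrist('w1')
h=cv2.cvtColor(im,cv2.COLOR_RGB2HSV); H,S,V=h[...,0],h[...,1],h[...,2]
m=((H<4)|(H>176))&(S>200)&(V>100)&(d>0)
v,u=np.nonzero(m); P=pt(u,v); t=(abs(P[:,2]-.141)<.014); P=P[t]
print(o['tcp_pos'],o['contact_force'],len(P),u[t].mean(),v[t].mean(),P.mean(0),cv2.minAreaRect((P[:,:2]*1000).astype(np.float32)))
print('tool-frame shift to pad mean',M.T@(P.mean(0)-o['tcp_pos']))
E
```

```text
[0.4445 0.2167 0.335 ] [-0.1495  0.3878 -0.1406] 637 241.88383045525902 154.4835164835165 [0.4178 0.2285 0.1416] ((418.092529296875, 228.0680389404297), (30.659311294555664, 32.14458465576172), 78.08460998535156)
tool-frame shift to pad mean [ 0.0223 -0.0188  0.1934]
```

View pics/w1.png

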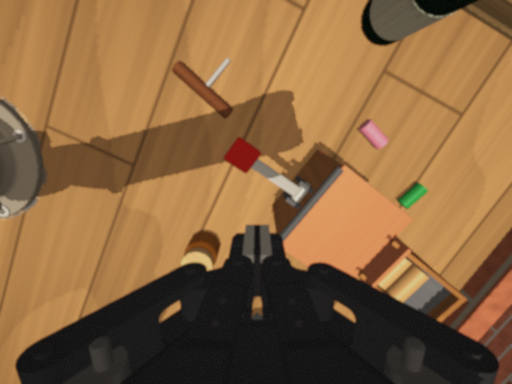

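The wrist view shows the red pad at (241,154) with the lever leading to the copper-lidded bin. The fingers, closed at (258,240), have clear air above. Pad centre is (0.419, 0.2275, 0.1415), so I shift over it and descend to about 12 mm above.

Request:
{"method": "arm_command", "body": {"plan": "0.011 -0.009 0 0;0.011 -0.009 0 0;0 0 0.03 0;0 0 0.03 0;0 0 0.03 0;0 0 0.03 0;0 0 0.03 0;0 0 0.012 0;0 0 0 0;0 0 0 0"}}

```text
clock: 4.65
tcp_pos: [0.4192, 0.2298, 0.1744]
orientation: [1.668, 2.661, 0.003]
contact_force: [0.0, 0.4, 0.5]
grip_width: 0.0002
gripper_force: 0.0
```

Run:
```python
from h import *
o,M,im,d,pt=wrist('w2'); print(o['tcp_pos'],o['contact_force'],o['joints'])
```

```text
[0.41922514 0.22984814 0.17443692] [0.02850147 0.36219687 0.53566508] [ 0.05529668  0.34754231 -0.81035295  2.0442119   0.32722077  0.87774115
 -0.48622686]
```

View pics/w2.png

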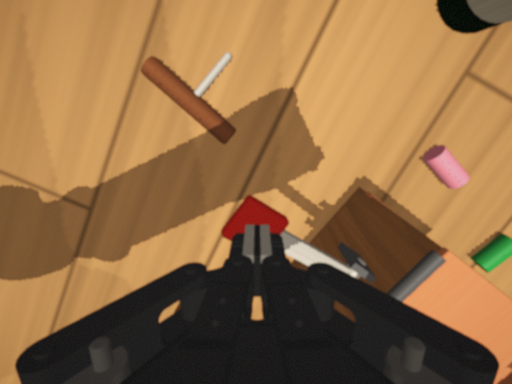

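The fingertips (258,230) are over the red pad (255,218) and the lever arm leads off to the bin. Pressing down.

Request:
{"method": "arm_command", "body": {"plan": "-0.002 -0.001 0 0;0 0 0.008 0;0 0 0.006 0;0 0 0.005 0;0 0 0.005 0;0 0 0.005 0;0 0 0.005 0;0 0 0.005 0;0 0 0.005 0;0 0 0.005 0;0 0 0.005 0;0 0 0.003 0;0 0 0.003 0;0 0 0.002 0;0 0 0 0"}}

```text
clock: 6.58
tcp_pos: [0.4191, 0.227, 0.1113]
orientation: [1.668, 2.661, 0.001]
contact_force: [0.0, 0.3, 2.8]
grip_width: 0.0003
gripper_force: 1.2
```

Pressing with about 2.5 N; creeping towards the stop.

Request:
{"method": "arm_command", "body": {"plan": "0 0 0.002 0;0 0 0.002 0;0 0 0.002 0;0 0 0.002 0;0 0 0.001 0;0 0 0 0"}}

```text
clock: 7.32
tcp_pos: [0.4184, 0.227, 0.1021]
orientation: [-1.668, -2.662, 0.001]
contact_force: [0.2, 0.7, 2.9]
grip_width: 0.0
gripper_force: 0.9
```

Request:
{"method": "arm_command", "body": {"plan": "0 0 0.001 0;0 0 0.001 0;0 0 0.001 0;0 0 0 0"}}

```text
clock: 7.82
tcp_pos: [0.4185, 0.227, 0.0992]
orientation: [-1.668, -2.662, 0.0]
contact_force: [0.3, 0.4, 1.6]
grip_width: 0.0001
gripper_force: 0.9
```

Request:
{"method": "arm_command", "body": {"plan": "0 0 0.001 0;0 0 0.001 0;0 0 0.001 0;0 0 0 0"}}

```text
clock: 8.32
tcp_pos: [0.4192, 0.2273, 0.098]
orientation: [1.667, 2.66, 0.0]
contact_force: [-4.6, -5.0, 23.8]
grip_width: -0.0002
gripper_force: 11.8
```

Run:
```python
from h import *
a,_=snap('scene','s1'); b,_=snap('side','d1'); print(r.get_obs()['contact_force'])
f=lambda x:cv2.resize(x[...,::-1],(400,400),interpolation=cv2.INTER_CUBIC)
cv2.imwrite('pics/c1.png',np.hstack([f(a[160:300,240:380]),f(b[90:210,180:300])]))
```

```text
[-3.56434485 -4.56723532 24.23204908]
```

View pics/c1.png

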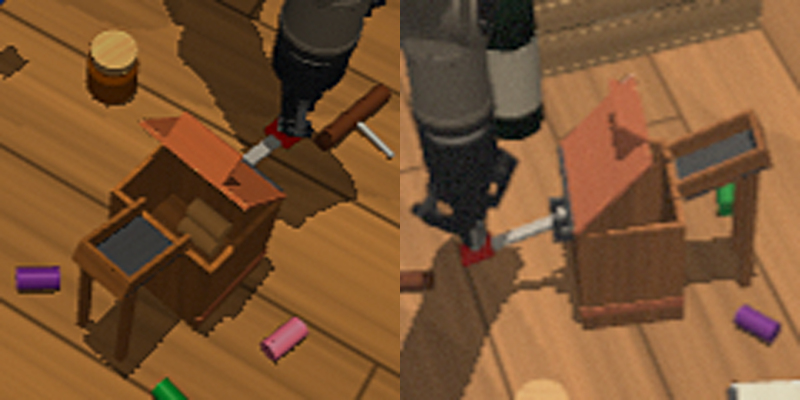

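The lever is at its stop (24 N), the lid is wide open at (210,150), the chute is empty at (130,245), and corks show inside at (175,212) and (205,225). Holding about 1 s, then looking again at higher zoom.

Request:
{"method": "arm_command", "body": {"plan": "0 0 0 0;0 0 0 0;0 0 0 0;0 0 0 0;0 0 0 0;0 0 0 0;0 0 0 0;0 0 0 0"}}

```text
clock: 9.43
tcp_pos: [0.4192, 0.2273, 0.098]
orientation: [1.667, 2.66, 0.0]
contact_force: [-4.4, -3.6, 23.8]
grip_width: 0.0001
gripper_force: 11.7
```

Run:
```python
from h import *
a,d=snap('scene','s2'); print(r.get_obs()['contact_force'])
x=cv2.resize(a[205:270,260:340,::-1],(800,600),interpolation=cv2.INTER_CUBIC)
cv2.imwrite('pics/c2.png',cv2.convertScaleAbs(x,alpha=1.5,beta=10))
```

```text
[-3.97993643 -4.49351057 22.83473638]
```

View pics/c2.png

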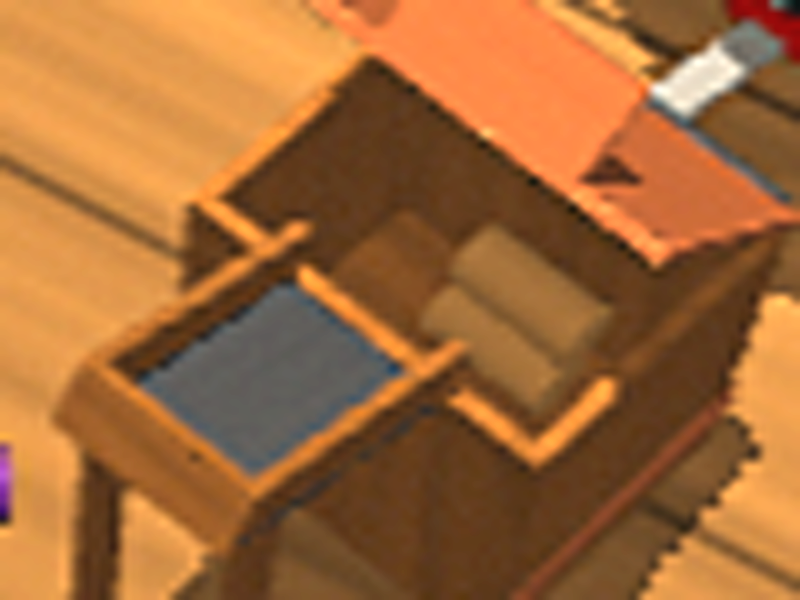

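Both corks lie side by side inside the bin, at (495,345) and (535,285), and the chute (270,375) is empty. Letting the lever up slowly.

Request:
{"method": "arm_command", "body": {"plan": "0 0 -0.0005 0;0 0 -0.001 0;0 0 -0.001 0;0 0 -0.0015 0;0 0 -0.0015 0;0 0 -0.0015 0;0 0 -0.0015 0;0 0 -0.0015 0;0 0 -0.0015 0;0 0 -0.0015 0;0 0 -0.0015 0;0 0 -0.0015 0;0 0 -0.0015 0;0 0 -0.0015 0;0 0 -0.0015 0;0 0 -0.0015 0;0 0 -0.0015 0;0 0 -0.0015 0;0 0 -0.0015 0;0 0 -0.0015 0"}}

```text
clock: 11.98
tcp_pos: [0.4186, 0.2271, 0.1244]
orientation: [-1.668, -2.662, -0.0]
contact_force: [-2.0, 0.6, 2.2]
grip_width: -0.0001
gripper_force: 1.4
```

Request:
{"method": "arm_command", "body": {"plan": "0 0 -0.0015 0;0 0 -0.0015 0;0 0 -0.0015 0;0 0 -0.0015 0;0 0 -0.0015 0;0 0 -0.0015 0;0 0 -0.0012 0;0 0 -0.001 0;0 0 -0.001 0;0 0 -0.001 0;0 0 -0.001 0;0 0 -0.001 0;0 0 -0.001 0;0 0 -0.001 0;0 0 -0.001 0;0 0 -0.001 0;0 0 -0.001 0;0 0 -0.001 0"}}

```text
clock: 14.22
tcp_pos: [0.4187, 0.2271, 0.1456]
orientation: [1.668, 2.662, 0.0]
contact_force: [2.4, 0.3, 1.7]
grip_width: -0.0001
gripper_force: 1.2
```

Request:
{"method": "arm_command", "body": {"plan": "0 0 -0.0008 0;0 0 -0.0008 0;0 0 -0.0008 0;0 0 -0.0008 0;0 0 -0.0008 0;0 0 -0.0008 0;0 0 -0.0008 0;0 0 -0.0007 0;0 0 -0.0007 0;0 0 -0.0006 0;0 0 -0.0006 0;0 0 -0.0006 0;0 0 -0.0006 0;0 0 -0.0006 0;0 0 -0.0006 0;0 0 -0.0006 0;0 0 -0.0006 0;0 0 -0.0006 0;0 0 -0.0006 0;0 0 -0.0006 0"}}

```text
clock: 16.73
tcp_pos: [0.4179, 0.2269, 0.1588]
orientation: [-1.667, -2.662, 0.002]
contact_force: [0.1, -0.6, 0.1]
grip_width: 0.0002
gripper_force: 0.0
```

Request:
{"method": "arm_command", "body": {"plan": "0 0 -0.0006 0;0 0 -0.0006 0;0 0 -0.0006 0;0 0 -0.0006 0;0 0 -0.0006 0;0 0 -0.0006 0;0 0 -0.0006 0;0 0 -0.0006 0"}}

```text
clock: 17.73
tcp_pos: [0.4187, 0.2271, 0.1639]
orientation: [1.668, 2.662, 0.0]
contact_force: [-0.2, 0.1, -0.3]
grip_width: -0.0003
gripper_force: 0.0
```

Contact is gone. Rising clear and checking that the lid closed.

Request:
{"method": "arm_command", "body": {"plan": "0 0 -0.01 0;0 0 -0.03 0;0 0 -0.03 0;0 0 -0.03 0;0 0 -0.03 0;0 0 -0.03 0;0 0 -0.02 0;-0.03 0 0 0;-0.03 0 0 0;-0.03 0 0 0;0 0 0 0;0 0 0 0"}}

```text
clock: 19.23
tcp_pos: [0.4575, 0.1469, 0.3443]
orientation: [-1.667, -2.663, -0.001]
contact_force: [-0.0, -0.0, -0.5]
grip_width: 0.0001
gripper_force: 0.0
```

Run:
```python
from h import *
np.set_printoptions(precision=4,suppress=True)
a,d=snap('scene','s3'); b,d2=snap('side','d3')
z=np.load('pics/s0.npz'); z2=np.load('pics/d0.npz')
def fit(n,d,b):
    u,v=np.meshgrid(np.arange(*b[0]),np.arange(*b[1])); P=deproj(n,d,u.ravel(),v.ravel()); return np.median(P,0)
for nm,b_ in dict(pad=((338,348),(192,199)),lid=((297,315),(222,236)),lidfar=((290,296),(225,231)),capbin=((190,205),(175,190))).items(): print(nm,fit('scene',z['d'],b_),fit('scene',d,b_))
o=r.get_obs(); print(o['clock'],o['tcp_pos'],o['contact_force'])
f=lambda x:cv2.resize(x[...,::-1],(400,400),interpolation=cv2.INTER_CUBIC)
cv2.imwrite('pics/c3.png',np.hstack([f(a[90:320,130:430]),f(b[90:290,150:360])]))
```

```text
pad [0.4203 0.2282 0.1417] [0.4206 0.228  0.1419]
lid [0.5854 0.1945 0.1555] [0.5854 0.1941 0.1554]
lidfar [0.6035 0.1627 0.1556] [0.6017 0.1626 0.1556]
capbin [ 0.6273 -0.1543  0.1548] [ 0.6276 -0.1544  0.155 ]
19.325 [0.4574 0.1473 0.3442] [0.3278 0.7115 0.4305]
```

View pics/c3.png

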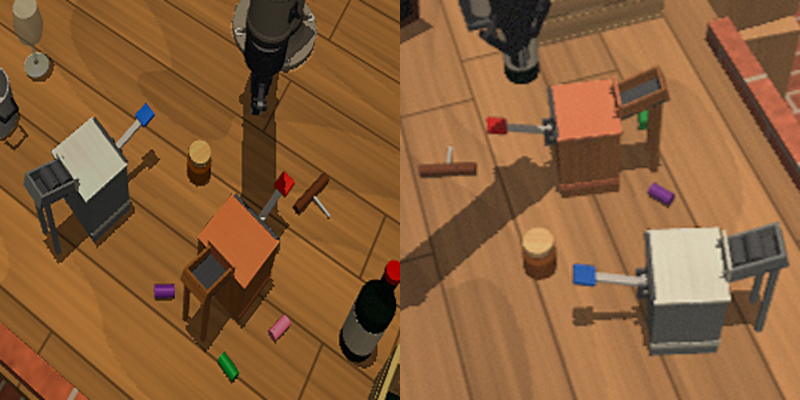

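The copper lid is shut at (240,240), flat at its original height, and the lever is up at (285,183). The chute is empty, the cap bin is shut, and everything else is in place with the arm clear.

```bash
python3 -c "from bench import ticket; print(ticket.hand_in())"
```

```text
the job is handed in; nothing more can be done
None
```

The job is handed in: both corks rolled into the cork bin, the copper lid closed gently and sits flat at its original height, the cap bin stayed shut, and the arm finished clear at about 19 s of the 42 s allowed.

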